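# Hold the gearbox cover over its bolt holes

## Task

Pick up the gearbox cover and hold it level over the open gear case, about 15 mm above the rim and touching nothing, turned so that all five bolt holes are straight above their threaded holes, so that I can slip the gasket in between and start the bolts. Do not knock the cover against the case, and leave the other things on the bench where they lie. Finish still holding the cover steady there: do not set it down or let go.

Things in the scene. Friction and masses are not known exactly. Their poses are not given: they have to be found in the camera images.
- cover: Gearbox cover: loose bare cast-aluminium teardrop plate about 185 x 115 mm, 8 mm thick, 0.3 to 0.5 kg, lying flat on the bench right way up. Origin on its flat underside, below the rib's middle (point cover_rib); z up, x along its length, +x to the NARROW end. Five ears (20 mm wide, 10 mm thick) round its edge, each with a 10 mm through hole. Centre of mass near x = -12 mm.
- cover_rib (a point): Middle of the top of the cover's straight rib, 30 mm above the cover's underside, 22 mm above the plate: the place to grip. Rib along the cover's x, 16 mm wide in y, upright flat sides. It joins two round bearing bosses just as high, axes at x = -50 mm (48 mm wide) and +42 mm (32 mm wide), and is free from x = -26 to +26 mm. Only other part on top: a hex plug at (-36, -34), 10 mm high.
- case: Gear case: bare cast-aluminium gearbox housing of the cover's teardrop outline, fixed, open side up, three steel gears inside, on a plywood board (235 x 150 x 18 mm). Its flat level rim, with five ears with 8 mm threaded holes, is its highest part, 80 mm above the bench. Origin at bench height, straight below the cover's origin when that is in place; z up, +x to the NARROW end.
- case_flange (a point): Point on the case's axes (x = y = 0 of the case frame) at the height of its rim, 80 mm above the case's origin. The cover's underside origin belongs straight above it, with both x axes pointing the same way.
- cover_hole0 (a point): Centre of a bolt hole of the cover, on its flat underside: the single hole at the tip of the wide end; at x = -101.5, y = 0 mm in the cover's frame
- cover_hole1 (a point): Centre of a bolt hole of the cover, on its flat underside: wide end, +y side; at x = -69.3, y = 47.7 mm in the cover's frame
- cover_hole2 (a point): Centre of a bolt hole of the cover, on its flat underside: wide end, -y side; at x = -69.3, y = -47.7 mm in the cover's frame
- cover_hole3 (a point): Centre of a bolt hole of the cover, on its flat underside: narrow end, +y side; at x = 66.1, y = 28.7 mm in the cover's frame
- cover_hole4 (a point): Centre of a bolt hole of the cover, on its flat underside: narrow end, -y side; at x = 66.1, y = -28.7 mm in the cover's frame
- case_hole0 (a point): Centre of the mouth of the case's threaded hole, at rim height, that belongs under the cover's hole of the same number: the single hole at the tip of the wide end; at x = -101.5, y = 0 mm in the case's frame
- case_hole1 (a point): Centre of the mouth of the case's threaded hole, at rim height, that belongs under the cover's hole of the same number: wide end, +y side; at x = -69.3, y = 47.7 mm in the case's frame
- case_hole2 (a point): Centre of the mouth of the case's threaded hole, at rim height, that belongs under the cover's hole of the same number: wide end, -y side; at x = -69.3, y = -47.7 mm in the case's frame
- case_hole3 (a point): Centre of the mouth of the case's threaded hole, at rim height, that belongs under the cover's hole of the same number: narrow end, +y side; at x = 66.1, y = 28.7 mm in the case's frame
- case_hole4 (a point): Centre of the mouth of the case's threaded hole, at rim height, that belongs under the cover's hole of the same number: narrow end, -y side; at x = 66.1, y = -28.7 mm in the case's frame
- wrench: Bystander: a steel combination wrench, 170 mm long, 38 mm wide, 8 mm high, lying on the bench between cover and case, its length roughly fore and aft. Origin: its middle, on the bench.
- bearing: Bystander: a loose steel ball bearing, 52 mm outside, 20 mm bore, 15 mm high, lying flat. Origin: centre of its underside.
- tin: Bystander: a closed grease tin, 72 mm diameter, 75 mm high, standing. Origin: centre of its underside.
- screwdriver: Bystander: a wooden-handled screwdriver, 200 mm long, 26 mm high, lying roughly left to right. Origin: its middle, on the bench.

How it is judged:
By the outcome, as a careful person would: the job done as asked, in the order asked, and still so for the second after the job is handed in, while the arm keeps its last pose, push and grip.
It also fails if it takes over 40 s, if anything falls off the work surface, if the arm or the gripper's body presses on something with over 40 N, if the wrist force passes 120 N, or if a joint passes its speed limit or range.

## Robot

A 7-joint arm with a two-finger parallel gripper is mounted at the origin on the work surface. World frame = base frame: x ahead of the robot, y to its left, z up, the work surface at z = 0. Lengths are in m, angles in rad, forces in N, time in s.
With the tool pointing down it reaches from about 0.4 to 0.85 m from the base axis. Payload 10.4 kg.
Tool frame: the origin (TCP) lies on the centre line of the jaws, within the pads' length; the fingertips stand 11 mm ahead of it and the grasp point (between the pads) lies 8 mm behind it (tip_reach is the distance from the TCP to the fingertips, in m); z points along the fingers, y is the line along which they close (so a half turn about z gives the same grasp; the last joint's range is limited). The gripper opens to 85 mm and grips with 20 to 120 N. Pads are 22 mm wide; open, the fingers measure 114 mm over their backs; the gripper's body (76 mm by 85 mm) begins 54 mm behind the grasp point. The pads swing forward as they close: fully open they stand 13 mm farther back than shut.
Start: joints at [1.204, 0.332, -0.065, 1.46, 0.022, 1.35, -0.088], TCP at [0.211, -0.588, 0.242] pointing down, gripper open.
Joint ranges: [-2.6, 2.6], [-0.5, 2.12], [-1.47, 1.34], [0.16, 2.42], [-1.27, 4.41], [0.06, 2.06], [-2.6, 2.6]. Speed limits (rad/s): [2.22, 2.22, 2.79, 2.79, 3.14, 3.14, 3.14].

## Interface

Orientations are given as a unit quaternion [x, y, z, w].
In Python, from workcell import get_obs, camera, hand_in, tip_reach gives the robot as it stands. The module is installed in compiled form; this text tells all that it offers.
- The arm moves only by the tool move_arm, never from a script. Its argument "plan" is a list of rows, each an object with "delta_pos": the shift along the tool's x, y, z in shares of 50 cm (1.0 is 50 cm), a list of three; "turn": the turn, a rotation vector about the tool's x, y, z in normalised numbers (1 is 2 rad), a list of three; "fingers": the closure, from 0 (fully open) to 1 (shut). A call has 1 to 12 rows; each row is the pose to reach, as a shift and turn from the pose commanded when the call began, along the tool's axes at that moment; what a row does not reach only later rows make up. A row lasts 1/8 s, in which the tool goes at most 62.5 mm and 10.7 degrees, less where a joint would pass 70% of its speed; a pose out of reach is approached as far as the arm can. A shift or turn number past 1, either way, is cut back to 1. A call with a gripper value outside its range is refused whole. The fingers move at their own pace and stop on an object; "force" is the grip in N (left out, the last holds). Time passes only in rows, so rows that repeat a pose let the fingers close. It gives the time, the measured TCP pose, the force, the opening and the grip force at its end, in the units of the state.
- get_obs(): the state, without advancing time (a new reading comes with each control period).
- camera(name): name is "side" or "top"; returns a dict with "color" (400x640x3 uint8, red, green, blue), "range_z" (400x640 float32, m along the optical axis (not along the pixel's ray), 0 where there is no reading), "fx", "fy", "cx", "cy" (pixels), "R" (3x3) and "t" (3): a world point X has camera coordinates R X + t. Camera axes: x right, y down, z forward; pixel columns grow to the right and rows downward; lengths in m; the calibration is good to about 2 mm. A picture is of the moment at which its call begins.
- hand_in(): hands the job in; it is judged then, once.
The state is a dict: "clock": time; "joint_pos": joint angles; "joint_velocities": joint speeds; "tau": joint torques, N m; "position": TCP position; "ee_rot": TCP orientation; "ft_force": force on the tool from outside, world axes, zero at the start; "torque": the same for the moment, N m; "grip_width": opening from 0.0 (shut) to 1.0 (fully open); "grasp_force": force on a finger pad.
Only numpy, scipy, OpenCV 4.12 (cv2) and the standard library are available. Lean on these libraries where they do the work, as an engineer would, in place of code of your own. Each camera call takes 0.05 s, during which the arm holds its last target. There are 200 camera calls.

## Working session

There is one attempt and no reset: what is moved stays moved. The work goes in short steps, Python scripts to look and compute and a tool call to move; the robot and the scene stay as the last step left them, time stands still between calls to the robot, and variables do not carry over. Pictures are saved under pics/ and viewed, at most 10 in all, crops included, and the job is handed in when it is done.

Besides the shell and the picture viewer there is one more tool, called after "Call:" by a JSON object that holds its "method" and its "body", one argument or row to a line. move_arm: Moves the arm, as the interface text tells. Its arguments: {"type":"object","properties":{"plan":{"type":"array","items":{"type":"object","properties":{"delta_pos":{"type":"array","items":{"type":"number"}},"turn":{"type":"array","items":{"type":"number"}},"fingers":{"type":"number"}}}},"force":{"type":"number"}},"required":["plan"]}

```bash
mkdir -p pics; python3 - <<'E'
from workcell import *
import cv2,numpy as np
print(get_obs(),tip_reach)
for n in("top","side"):
    c=camera(n);cv2.imwrite(f"pics/{n}0.png",c["color"][:,:,::-1]);np.savez(f"{n}0.npz",**c)
    print(n,c["fx"],c["cx"],c["cy"],c["R"],c["t"],-c["R"].T@c["t"])
E
```

```text
{'clock': 0.0, 'joint_pos': array([ 1.20438141,  0.33283361, -0.06473039,  1.4609756 ,  0.02158127,
        1.34991825, -0.08848953]), 'joint_velocities': array([ 2.32371592e-05,  1.00509219e-03, -3.28050455e-07,  2.86082328e-04,
       -1.43887300e-03, -4.85726647e-04, -3.38783053e-04]), 'tau': array([-1.43229274e-03, -6.25438571e+01,  4.84834844e-02, -3.91607738e+01,
        1.62235228e-02,  9.89321445e-03, -3.39570795e-05]), 'position': array([ 0.21056388, -0.58805659,  0.24152353]), 'ee_rot': array([ 9.85255152e-01,  1.71089941e-01, -1.43705628e-04, -7.05519880e-04]), 'ft_force': array([ 0.6384987 ,  0.33669533, -0.22677478]), 'torque': array([-0.05110988,  0.01307789,  0.02089427]), 'grasp_force': 0.0, 'grip_width': 1.0000507731910024} 0.011
top 380.9673904014434 316.43725058674096 198.92376125027724 [[-0.0271098  -0.99936828  0.02298027]
 [-0.99315657  0.02431456 -0.11423151]
 [ 0.1136006  -0.0259198  -0.99318833]] [-0.01393789  0.60276876  0.87613433] [ 0.49873652 -0.00587592  0.93934188]
side 368.90904022772355 317.19875997921054 200.21845706805055 [[-0.99956554 -0.02288978 -0.01856837]
 [ 0.00476741  0.49613193 -0.86823406]
 [ 0.02908604 -0.86794537 -0.49580725]] [0.58374222 0.08437742 1.04661599] [0.55264443 0.87990491 0.60301829]
```

View pics/top0.png

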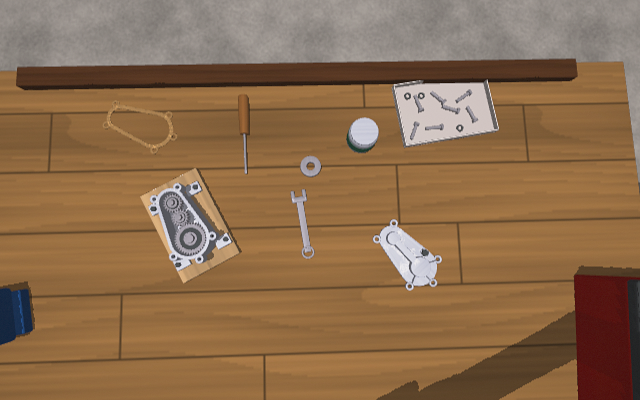

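View pics/side0.png

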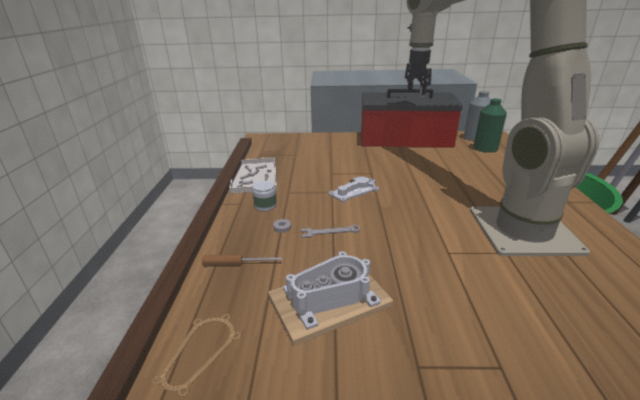

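The top view shows the case at about (187,222) with its narrow end up and to the left, and the cover at about (408,256), also narrow end up-left. The wrench lies between them at (303,225). The side view shows the same layout, with the tin at (264,195). Next I'll enlarge the crops of both parts.

```bash
python3 - <<'E'
import cv2,numpy as np
t=cv2.imread("pics/top0.png");
a=t[175:280,135:245];b=t[210:300,360:450]
A=cv2.resize(a,(385*1,int(105*3.5)),interpolation=cv2.INTER_CUBIC)
A=cv2.resize(a,None,fx=4,fy=4,interpolation=cv2.INTER_CUBIC);B=cv2.resize(b,None,fx=4,fy=4,interpolation=cv2.INTER_CUBIC)
B=cv2.copyMakeBorder(B,0,A.shape[0]-B.shape[0],0,0,cv2.BORDER_CONSTANT)
cv2.imwrite("pics/crop0.png",np.hstack([A,B]));print(A.shape,B.shape)
E
```

```text
(420, 440, 3) (420, 360, 3)
```

View pics/crop0.png

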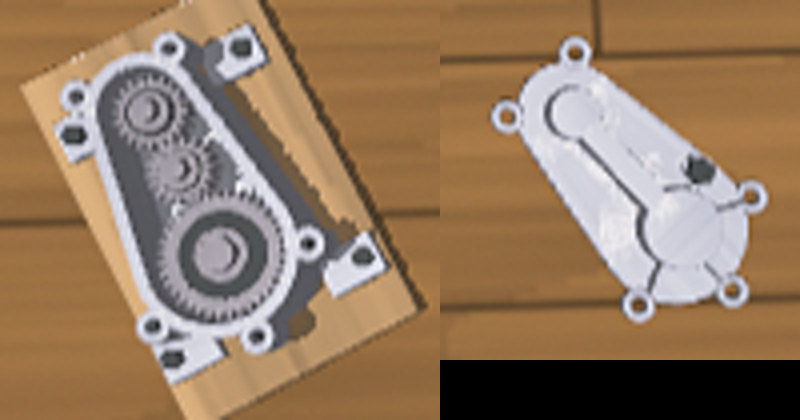

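The crop shows the case holes at full-image pixels h3 (154,199), h4 (177.5,187), h1 (173,256.5), h2 (212,236) and h0 (199,259). The cover holes are at h3 (377,239), h4 (393.5,223), h1 (410,286), h2 (438,259) and h0 (433,283). In both parts +y is the lower-left side, and the hex plug sits on the −y side as it should.

```bash
cat > h.py <<'E'
import cv2,numpy as np
M=np.array([[-101.5,0],[-69.3,47.7],[-69.3,-47.7],[66.1,28.7],[66.1,-28.7]])/1000
def refine(c,p,r=2.8,it=6):
    g=cv2.cvtColor(c["color"],cv2.COLOR_RGB2GRAY).astype(float); p=np.array(p,float)
    n=int(r*8)*2+1; s=(np.arange(n)-n//2)/8
    dx,dy=np.meshgrid(s,s); m=dx**2+dy**2<r*r
    for _ in range(it):
        w=cv2.remap(g.astype(np.float32),(p[0]+dx).astype(np.float32),(p[1]+dy).astype(np.float32),cv2.INTER_CUBIC)
        w=np.clip(np.percentile(w[m],75)-w,0,None)*m
        p=p+[(w*dx).sum()/w.sum(),(w*dy).sum()/w.sum()]
    return p
def ray(c,p,z):
    d=c["R"].T@[(p[0]-c["cx"])/c["fx"],(p[1]-c["cy"])/c["fy"],1]; o=-c["R"].T@c["t"]
    return o+d*(z-o[2])/d[2]
def proj(c,X):
    q=np.asarray(X)@c["R"].T+c["t"]; return np.c_[q[:,0]/q[:,2]*c["fx"]+c["cx"],q[:,1]/q[:,2]*c["fy"]+c["cy"]]
def fit(P,m=M):
    P=np.asarray(P)[:,:2]; a=m-m.mean(0); b=P-P.mean(0)
    th=np.arctan2((a[:,0]*b[:,1]-a[:,1]*b[:,0]).sum(),(a*b).sum())
    R=np.array([[np.cos(th),-np.sin(th)],[np.sin(th),np.cos(th)]]); t=P.mean(0)-R@m.mean(0)
    return t,th,P-(m@R.T+t)
def world(t,th,z,m=M):
    R=np.array([[np.cos(th),-np.sin(th)],[np.sin(th),np.cos(th)]]); return np.c_[m@R.T+t,np.full(len(m),z)]
def load(n): return dict(np.load(n))
E
python3 - <<'E'
from h import *
np.set_printoptions(precision=4,suppress=True)
T=load("top0.npz");S=load("side0.npz")
for nm,px,z in(("case",[(199,259),(173,256.5),(212,236),(154,199),(177.5,187)],.079),("cover",[(433,283),(410,286),(438,259),(377,239),(393.5,223)],.006)):
    p=[refine(T,q) for q in px]; t,th,r=fit([ray(T,q,z) for q in p]); print(nm,"top",np.round(p,1).tolist(),t,th,"res mm",np.abs(r*1e3).max(),r.round(4).tolist())
    s0=proj(S,world(t,th,z)); s=[refine(S,q,2.5) for q in s0]
    t2,th2,r=fit([ray(S,q,z) for q in s]); print("side",s0.round(1).tolist(),np.round(s,1).tolist(),t2,th2,r.round(4).tolist())
    for q in px:
        u,v=map(round,q); d=T["range_z"][v-4:v+5,u-4:u+5]
    # depth heights along the axis
    m=np.array([[-50,0],[0,0],[42,0],[0,50],[0,30],[0,-30]])/1e3
    for q in proj(T,world(t,th,z,m)):
        u,v=map(round,q); d=T["range_z"][v,u]; X=T["R"].T@(np.array([(u-T["cx"])/T["fx"]*d,(v-T["cy"])/T["fy"]*d,d])-T["t"]);print(X,end=' ')
    print()
a=S["color"][240:340,265:395];b=S["color"][165:215,320:390]
A=cv2.resize(a,None,fx=4,fy=4,interpolation=2);B=cv2.resize(b,(280,200),interpolation=2);B=cv2.copyMakeBorder(B,0,200,0,0,0)
cv2.imwrite("pics/s1.png",np.hstack([A,B])[:,:,::-1])
E
```

```text
case top [[198.8, 258.7], [172.8, 256.1], [211.6, 235.5], [153.6, 198.8], [176.8, 186.7]] [0.5607 0.2824] 0.47237519268858136 res mm 0.17769756197189013 [[-0.0001, -0.0001], [0.0001, 0.0001], [-0.0001, -0.0002], [-0.0, 0.0002], [0.0001, -0.0]]
side [[365.5, 261.4], [364.6, 278.9], [342.2, 253.5], [301.2, 294.2], [290.3, 276.8]] [[365.5, 261.4], [364.5, 279.1], [342.1, 253.2], [301.0, 294.4], [290.2, 276.8]] [0.5608 0.2824] 0.47300054790946433 [[-0.0003, 0.0001], [0.0001, 0.0006], [-0.0001, -0.0013], [0.0002, 0.0005], [0.0001, 0.0001]]
[0.5165 0.2608 0.0778] [0.5616 0.2828 0.0802] [0.5979 0.3004 0.0822] [0.541  0.3502 0.0194] [0.5468 0.3101 0.0777] [0.5791 0.2723 0.0276] 
cover top [[432.7, 282.4], [409.3, 285.8], [437.3, 259.0], [376.5, 238.7], [393.4, 223.0]] [ 0.4723 -0.2397] 0.7121700410214674 res mm 0.4211904847927217 [[-0.0003, -0.0004], [0.0001, -0.0], [-0.0002, -0.0], [0.0003, 0.0003], [0.0001, 0.0002]]
side [[371.8, 180.4], [375.5, 187.9], [355.9, 178.7], [342.9, 198.6], [331.3, 192.4]] [[371.4, 175.5], [375.1, 192.3], [352.3, 176.3], [341.2, 201.6], [331.2, 196.6]] [ 0.475  -0.2339] 0.8132572575083018 [[-0.0126, -0.0387], [0.0008, 0.0345], [0.001, -0.0234], [0.0102, 0.0107], [0.0006, 0.0169]]
[ 0.4372 -0.2648  0.0339] [ 0.473  -0.2345  0.0298] [ 0.5045 -0.2067  0.0331] [ 0.4394 -0.2031  0.0014] [ 0.4538 -0.2168  0.009 ] [ 0.4912 -0.2603  0.0095]
```

View pics/s1.png

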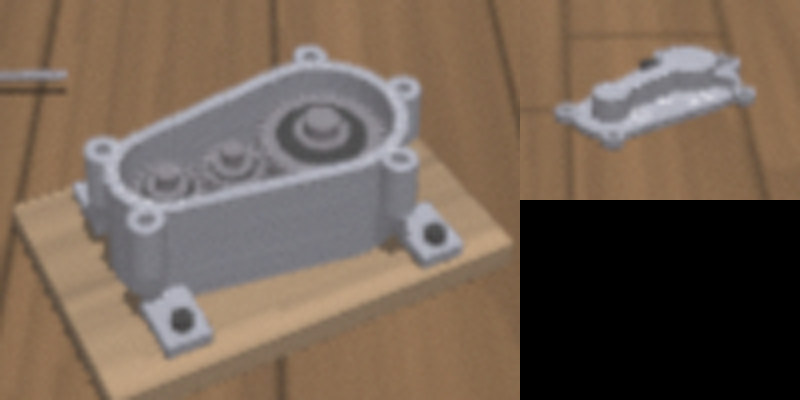

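The case fit agrees in both views: origin (0.5607, 0.2824), yaw 0.473. The cover is at (0.4723, −0.2397), yaw 0.712. Depth heights and hole spacing match the given sizes. The side crop shows the case rim clear, but the cover holes are too foreshortened to use. Now I'll compute the approach.

```bash
cat > goto.py <<'E'
import sys,numpy as np
from scipy.spatial.transform import Rotation as Q
from workcell import get_obs
x,y,z,yaw=map(float,sys.argv[1:5])
o=get_obs(); R=Q.from_quat(o["ee_rot"]); G=Q.from_euler('z',yaw)*Q.from_euler('x',np.pi)
np.set_printoptions(precision=4,suppress=True)
print("delta",R.inv().apply(np.array([x,y,z])-o["position"]),"turn",(R.inv()*G).as_rotvec(),"down in tool",R.inv().apply([0,0,-1]))
print(o["clock"],o["position"],R.as_matrix()[:,0],o["grip_width"],o["grasp_force"],o["ft_force"],o["torque"])
E
python3 - <<'E'
import numpy as np
print(np.array([.4723,-.2397])-.006*np.array([np.cos(.712),np.sin(.712)]))
E
python3 goto.py 0.4678 -0.2436 0.12 0.712
```

```text
[ 0.46775766 -0.2436201 ]
delta [ 0.3583 -0.2375  0.1219] turn [-0.0012 -0.0002 -0.3682] down in tool [0.     0.0012 1.    ]
0.1 [ 0.2106 -0.5881  0.2416] [ 0.9415  0.3371 -0.    ] 0.9964031188733271 0.0 [ 0.5925 -0.3148  0.6667] [-0.0135 -0.0076  0.0729]
```

Careful with the scale: shifts go in shares of 50 cm and turns go in shares of 2 rad. That gives: 0.3583 m / 0.5 = 0.7166, -0.2375 m / 0.5 = -0.475, -0.3682 rad / 2 = -0.1841.

Call:
{"method": "move_arm", "body": {
  "plan": [
    {"delta_pos": [0.09, -0.06, 0], "turn": [0, 0, -0.02], "fingers": 0},
    {"delta_pos": [0.18, -0.12, 0], "turn": [0, 0, -0.045], "fingers": 0},
    {"delta_pos": [0.27, -0.18, 0.01], "turn": [0, 0, -0.07], "fingers": 0},
    {"delta_pos": [0.36, -0.24, 0.04], "turn": [0, 0, -0.095], "fingers": 0},
    {"delta_pos": [0.45, -0.3, 0.08], "turn": [0, 0, -0.12], "fingers": 0},
    {"delta_pos": [0.54, -0.36, 0.12], "turn": [0, 0, -0.14], "fingers": 0},
    {"delta_pos": [0.62, -0.41, 0.16], "turn": [0, 0, -0.16], "fingers": 0},
    {"delta_pos": [0.68, -0.45, 0.2], "turn": [-0.0005, 0, -0.175], "fingers": 0},
    {"delta_pos": [0.7166, -0.475, 0.2438], "turn": [-0.0006, 0, -0.1841], "fingers": 0},
    {"delta_pos": [0.7166, -0.475, 0.2438], "turn": [-0.0006, 0, -0.1841], "fingers": 0},
    {"delta_pos": [0.7166, -0.475, 0.2438], "turn": [-0.0006, 0, -0.1841], "fingers": 0}
  ],
  "force": 90
}}

```text
clock: 1.48
position: [0.4676, -0.245, 0.1208]
ee_rot: [0.937, 0.348, -0.0, 0.001]
ft_force: [-0.0, -0.7, 0.5]
grip_width: 1.0
grasp_force: 0.0
```

```bash
python3 goto.py 0.4678 -0.2436 0.023 0.712; python3 - <<'E'
from workcell import *
import cv2,numpy as np
a=camera("top")["color"][180:320,330:480];b=camera("side")["color"][110:230,290:410]
A=cv2.resize(a,(450,420),interpolation=2);B=cv2.resize(b,(350,350),interpolation=2);B=cv2.copyMakeBorder(B,0,70,0,0,0)
cv2.imwrite("pics/a2.png",np.hstack([A,B])[:,:,::-1])
E
```

```text
delta [ 0.0011 -0.0011  0.0978] turn [ 0.0015  0.0006 -0.0011] down in tool [ 0.0006 -0.0015  1.    ]
1.475 [ 0.4676 -0.245   0.1208] [ 0.7578  0.6525 -0.0006] 1.0003260092157473 0.0 [-0.0462 -0.6714  0.5069] [-0.0403 -0.0261  0.0126]
```

View pics/a2.png

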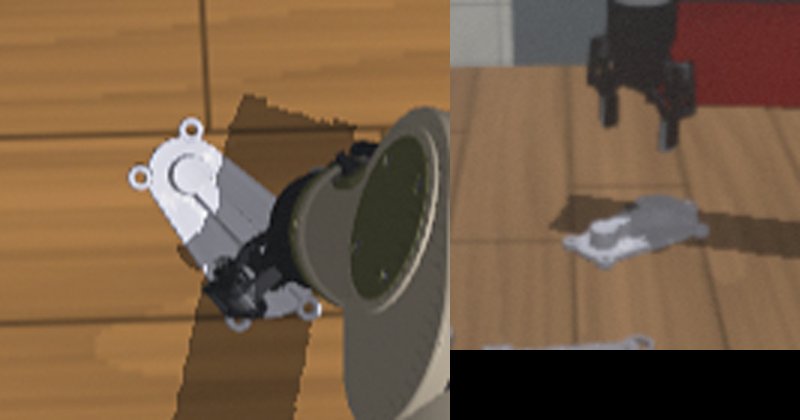

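The hand is open and stands over the cover (crop centre about (240,270)), with the fingers either side of the rib's line. I'll descend slowly.

Converted, 0.093 m / 0.5 = 0.186, 0.085 m / 0.5 = 0.17, -0.001 rad / 2 = -0.0005.

Call:
{"method": "move_arm", "body": {
  "plan": [
    {"delta_pos": [0.002, -0.002, 0.04], "turn": [0.0005, 0, -0.0005], "fingers": 0},
    {"delta_pos": [0.002, -0.002, 0.08], "turn": [0.0005, 0, -0.0005], "fingers": 0},
    {"delta_pos": [0.002, -0.002, 0.12], "turn": [0.0005, 0, -0.0005], "fingers": 0},
    {"delta_pos": [0.002, -0.002, 0.15], "turn": [0.0005, 0, -0.0005], "fingers": 0},
    {"delta_pos": [0.002, -0.002, 0.17], "turn": [0.0005, 0, -0.0005], "fingers": 0},
    {"delta_pos": [0.002, -0.002, 0.186], "turn": [0.0005, 0, -0.0005], "fingers": 0},
    {"delta_pos": [0.002, -0.002, 0.186], "turn": [0.0005, 0, -0.0005], "fingers": 0},
    {"delta_pos": [0.002, -0.002, 0.186], "turn": [0.0005, 0, -0.0005], "fingers": 0}
  ]
}}

```text
clock: 2.58
position: [0.4684, -0.2429, 0.0279]
ee_rot: [0.937, 0.349, 0.0, 0.0]
ft_force: [0.3, -0.4, -0.2]
grip_width: 1.0
grasp_force: 0.0
```

```bash
python3 goto.py 0.4678 -0.2436 0.023 0.712; python3 - <<'E'
from workcell import *
import cv2,numpy as np
b=camera("side")["color"][120:220,290:410]
cv2.imwrite("pics/a3.png",cv2.resize(b,(600,500),interpolation=2)[:,:,::-1])
E
```

```text
delta [-0.001   0.0001  0.0049] turn [0.0008 0.     0.0011] down in tool [ 0.     -0.0008  1.    ]
2.575 [ 0.4684 -0.2429  0.0279] [ 0.7564  0.6542 -0.    ] 1.0003408777573017 0.0 [ 0.2507 -0.3761 -0.1857] [-0.0198  0.0098 -0.0382]
```

View pics/a3.png

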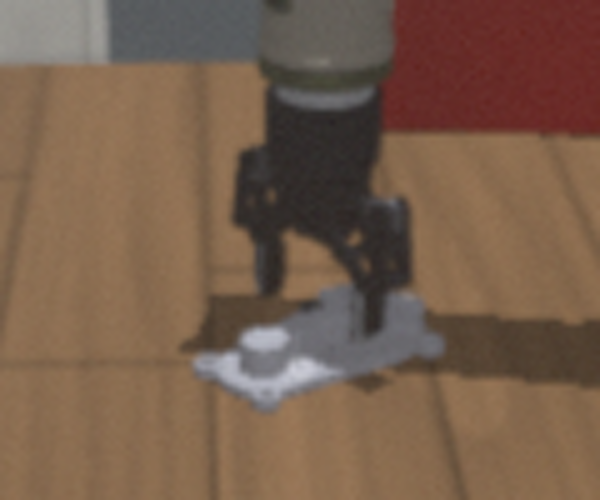

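The fingers straddle the rib between the bosses and touch nothing. I'll go down 5 mm and close.

Converted, 0.005 m / 0.5 = 0.01, 0.0025 m / 0.5 = 0.005, 0.001 rad / 2 = 0.0005.

Call:
{"method": "move_arm", "body": {
  "plan": [
    {"delta_pos": [-0.002, 0, 0.005], "turn": [0, 0, 0.0005], "fingers": 0},
    {"delta_pos": [-0.002, 0, 0.01], "turn": [0, 0, 0.0005], "fingers": 0.2},
    {"delta_pos": [-0.002, 0, 0.01], "turn": [0, 0, 0.0005], "fingers": 0.4},
    {"delta_pos": [-0.002, 0, 0.01], "turn": [0, 0, 0.0005], "fingers": 0.6},
    {"delta_pos": [-0.002, 0, 0.01], "turn": [0, 0, 0.0005], "fingers": 0.75},
    {"delta_pos": [-0.002, 0, 0.01], "turn": [0, 0, 0.0005], "fingers": 1},
    {"delta_pos": [-0.002, 0, 0.01], "turn": [0, 0, 0.0005], "fingers": 1},
    {"delta_pos": [-0.002, 0, 0.01], "turn": [0, 0, 0.0005], "fingers": 1},
    {"delta_pos": [-0.002, 0, 0.01], "turn": [0, 0, 0.0005], "fingers": 1},
    {"delta_pos": [-0.002, 0, 0.01], "turn": [0, 0, 0.0005], "fingers": 1}
  ],
  "force": 90
}}

```text
clock: 3.88
position: [0.4675, -0.2435, 0.0228]
ee_rot: [0.937, 0.349, 0.0, 0.0]
ft_force: [-1.7, 1.0, 5.8]
grip_width: 0.165
grasp_force: 88.7
```

```bash
python3 goto.py 0.4678 -0.2436 0.19 0.712
```

```text
delta [ 0.0001  0.0003 -0.1672] turn [0.0007 0.0002 0.    ] down in tool [ 0.0002 -0.0007  1.    ]
3.875 [ 0.4675 -0.2435  0.0228] [ 0.757   0.6534 -0.0002] 0.16543072667517078 88.69440793991089 [-1.6914  1.0402  5.7584] [0.1026 0.3696 0.0263]
```

The grip holds at 89 N with an opening of about 14 to 16 mm. Lifting straight up.

Converted, -0.16 m / 0.5 = -0.32, -0.15 m / 0.5 = -0.3.

Call:
{"method": "move_arm", "body": {
  "plan": [
    {"delta_pos": [0, 0, -0.02], "turn": [0, 0, 0], "fingers": 1},
    {"delta_pos": [0, 0, -0.06], "turn": [0, 0, 0], "fingers": 1},
    {"delta_pos": [0, 0, -0.11], "turn": [0, 0, 0], "fingers": 1},
    {"delta_pos": [0, 0, -0.16], "turn": [0, 0, 0], "fingers": 1},
    {"delta_pos": [0, 0, -0.21], "turn": [0, 0, 0], "fingers": 1},
    {"delta_pos": [0, 0, -0.26], "turn": [0, 0, 0], "fingers": 1},
    {"delta_pos": [0, 0, -0.3], "turn": [0, 0, 0], "fingers": 1},
    {"delta_pos": [0, 0, -0.32], "turn": [0, 0, 0], "fingers": 1},
    {"delta_pos": [0, 0, -0.32], "turn": [0, 0, 0], "fingers": 1},
    {"delta_pos": [0, 0, -0.32], "turn": [0, 0, 0], "fingers": 1}
  ]
}}

```text
clock: 5.12
position: [0.4669, -0.2432, 0.1815]
ee_rot: [0.937, 0.349, -0.001, -0.0]
ft_force: [0.5, -0.1, -3.2]
grip_width: 0.164
grasp_force: 88.1
```

```bash
python3 - <<'E'
import numpy as np
print(np.array([.5607,.2824])-.006*np.array([np.cos(.4725),np.sin(.4725)]))
E
python3 goto.py 0.5554 0.2797 0.178 0.4725
```

```text
[0.5553574  0.27966932]
delta [ 0.4086 -0.338   0.0035] turn [-0.001   0.0009  0.2395] down in tool [0.0008 0.0011 1.    ]
5.125 [ 0.4669 -0.2432  0.1815] [ 0.7571  0.6533 -0.0008] 0.16385290422898546 88.07870149612427 [ 0.5063 -0.0543 -3.2264] [ 0.0148 -0.0094 -0.0276]
```

Converted, 0.4086 m / 0.5 = 0.8172, -0.338 m / 0.5 = -0.676, 0.2395 rad / 2 = 0.1198.

Call:
{"method": "move_arm", "body": {
  "plan": [
    {"delta_pos": [0.03, -0.024, 0], "turn": [0, 0, 0.005], "fingers": 1},
    {"delta_pos": [0.09, -0.074, 0], "turn": [0, 0, 0.015], "fingers": 1},
    {"delta_pos": [0.166, -0.136, 0], "turn": [0, 0, 0.025], "fingers": 1},
    {"delta_pos": [0.25, -0.206, 0], "turn": [0, 0, 0.0375], "fingers": 1},
    {"delta_pos": [0.336, -0.278, 0], "turn": [0, 0, 0.05], "fingers": 1},
    {"delta_pos": [0.422, -0.35, 0], "turn": [0, 0, 0.0625], "fingers": 1},
    {"delta_pos": [0.508, -0.42, 0], "turn": [0, 0, 0.075], "fingers": 1},
    {"delta_pos": [0.592, -0.49, 0], "turn": [0, 0, 0.0875], "fingers": 1},
    {"delta_pos": [0.672, -0.556, 0], "turn": [0, 0, 0.1], "fingers": 1},
    {"delta_pos": [0.74, -0.612, 0], "turn": [0, 0, 0.11], "fingers": 1},
    {"delta_pos": [0.79, -0.654, 0], "turn": [0, 0, 0.1165], "fingers": 1},
    {"delta_pos": [0.8172, -0.676, 0], "turn": [-0.0005, 0.0005, 0.1198], "fingers": 1}
  ]
}}

```text
clock: 6.62
position: [0.5552, 0.2812, 0.1811]
ee_rot: [0.972, 0.235, -0.0, 0.0]
ft_force: [-0.5, -0.9, -3.3]
grip_width: 0.163
grasp_force: 88.2
```

Call:
{"method": "move_arm", "body": {
  "plan": [
    {"delta_pos": [0, 0, 0], "turn": [0, 0, 0], "fingers": 1},
    {"delta_pos": [0, 0, 0], "turn": [0, 0, 0], "fingers": 1},
    {"delta_pos": [0, 0, 0], "turn": [0, 0, 0], "fingers": 1},
    {"delta_pos": [0, 0, 0], "turn": [0, 0, 0], "fingers": 1}
  ]
}}

```text
clock: 7.12
position: [0.5562, 0.2785, 0.1824]
ee_rot: [0.972, 0.233, 0.001, 0.001]
ft_force: [0.2, -0.3, -3.2]
grip_width: 0.162
grasp_force: 88.2
```

```bash
python3 goto.py 0.5554 0.2797 0.118 0.4725; python3 - <<'E'
from workcell import *
import cv2,numpy as np
C={}
for n in("top","side"):
    c=camera(n);np.savez(f"{n}1.npz",**c);C[n]=c["color"]
A=cv2.resize(C["top"][160:290,120:260],(420,390),interpolation=2);B=cv2.resize(C["side"][190:320,270:396],(378,390),interpolation=2)
cv2.imwrite("pics/a4.png",np.hstack([A,B])[:,:,::-1])
E
```

```text
delta [-0.0002 -0.0015  0.0644] turn [ 0.0017 -0.0011 -0.0012] down in tool [-0.0011 -0.0017  1.    ]
7.125 [0.5562 0.2785 0.1824] [0.891  0.4541 0.0011] 0.16188887732096058 88.21938514709473 [ 0.2063 -0.2972 -3.1991] [ 0.0224  0.0414 -0.0416]
```

View pics/a4.png

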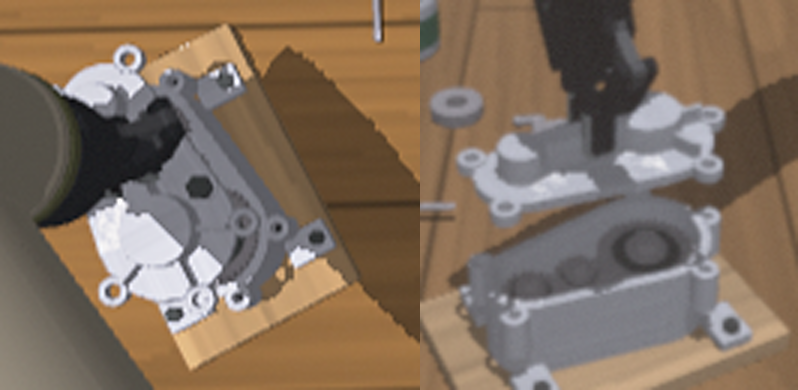

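The cover hangs about level above the case. In the top view its holes are at h4 (163,179), h1 (157.3,257.3), h0 (187.3,259.3) and h2 (201,234). In the side view they are at h3 (298.3,259.3), h1 (366,245), h4 (286.7,243.3) and h0 (367.3,228.3). I'll use both views to fit the pose.

```bash
cat > pose.py <<'E'
from h import *
from scipy.optimize import least_squares
from scipy.spatial.transform import Rotation as Q
def pose(views,x0,zz=.008):
    """views: list of (cam,{hole:pixel}); pose of cover from hole mouths"""
    def f(x,full=False):
        out=[]
        for c,d in views:
            k=list(d); m=np.c_[M[k],np.full(len(k),zz)]
            X=Q.from_euler('ZYX',x[3:]).apply(m)+x[:3]
            out.append(proj(c,X)-np.array([d[i] for i in k]))
        return np.vstack(out).ravel()
    s=least_squares(f,x0,loss="soft_l1",f_scale=.3,x_scale=[.01]*3+[.05]*3)
    return s.x,f(s.x).reshape(-1,2)
E
python3 - <<'E'
from pose import *
np.set_printoptions(precision=4,suppress=True)
T=load("top1.npz");S=load("side1.npz")
tp={4:(163,179),1:(157.3,257.3),0:(187.3,259.3),2:(201,234)}; sp={3:(298.3,259.3),1:(366,245),4:(286.7,243.3),0:(367.3,228.3)}
tr={k:refine(T,v) for k,v in tp.items()}; sr={k:refine(S,v,2.3) for k,v in sp.items()}
print(tr,sr)
for a,b in((tp,sp),(tr,sr)):
    x,r=pose([(T,a),(S,b)],[.561,.282,.16,.4725,0,0]); print(x,r.round(2).tolist())
from workcell import get_obs
o=get_obs();R=Q.from_quat(o["ee_rot"]);print("FK says",o["position"]+R.apply([.006,0,.0228]),R.as_matrix()[:,0])
E
```

```text
{4: array([161.5024, 179.085 ]), 1: array([156.4942, 256.7087]), 0: array([184.6395, 259.6224]), 2: array([200.2252, 233.7837])} {3: array([298.0044, 258.4997]), 1: array([365.7376, 244.1197]), 4: array([286.7041, 242.0569]), 0: array([365.991 , 227.7594])}
[0.5624 0.2816 0.1578 0.4675 0.0046 0.0078] [[-0.06, 0.7], [0.31, -0.5], [-0.75, 0.37], [0.01, -0.03], [0.03, 0.05], [-0.33, -0.23], [0.41, -0.1], [-0.64, 0.19]]
[ 0.5628  0.283   0.1611  0.4678  0.0004 -0.0007] [[0.03, 0.12], [-0.09, -0.06], [0.76, -0.1], [-0.39, -0.06], [-0.02, -0.05], [-0.16, 0.02], [0.02, 0.03], [0.58, -0.03]]
FK says [0.5614 0.2817 0.1596] [0.8907 0.4546 0.0011]
```

The pose fit agrees with the robot's kinematics to 1.5 mm and shows the cover level. I'll lower slowly to a gap of about 18 mm, then measure again.

Converted, 0.062 m / 0.5 = 0.124, -0.0015 m / 0.5 = -0.003, -0.001 rad / 2 = -0.0005.

Call:
{"method": "move_arm", "body": {
  "plan": [
    {"delta_pos": [0, -0.002, 0.012], "turn": [0.0005, -0.0005, -0.0005], "fingers": 1},
    {"delta_pos": [0, -0.003, 0.032], "turn": [0.0005, -0.0005, -0.0005], "fingers": 1},
    {"delta_pos": [0, -0.003, 0.054], "turn": [0.0005, -0.0005, -0.0005], "fingers": 1},
    {"delta_pos": [0, -0.003, 0.076], "turn": [0.0005, -0.0005, -0.0005], "fingers": 1},
    {"delta_pos": [0, -0.003, 0.096], "turn": [0.0005, -0.0005, -0.0005], "fingers": 1},
    {"delta_pos": [0, -0.003, 0.112], "turn": [0.0005, -0.0005, -0.0005], "fingers": 1},
    {"delta_pos": [0, -0.003, 0.122], "turn": [0.0005, -0.0005, -0.0005], "fingers": 1},
    {"delta_pos": [0, -0.003, 0.124], "turn": [0.0005, -0.0005, -0.0005], "fingers": 1},
    {"delta_pos": [0, -0.003, 0.124], "turn": [0.0005, -0.0005, -0.0005], "fingers": 1},
    {"delta_pos": [0, -0.003, 0.124], "turn": [0.0005, -0.0005, -0.0005], "fingers": 1},
    {"delta_pos": [0, -0.003, 0.124], "turn": [0.0005, -0.0005, -0.0005], "fingers": 1}
  ]
}}

```text
clock: 8.6
position: [0.5554, 0.2808, 0.1205]
ee_rot: [0.972, 0.235, 0.0, 0.0]
ft_force: [-0.1, 0.3, -4.4]
grip_width: 0.166
grasp_force: 88.2
```

```bash
python3 goto.py 0.5554 0.2797 0.118 0.4725; python3 - <<'E'
from workcell import *
import cv2,numpy as np
C={}
for n in("top","side"):
    c=camera(n);np.savez(f"{n}2.npz",**c);C[n]=c["color"]
A=cv2.resize(C["top"][170:280,130:230],(400,440),interpolation=2);B=cv2.resize(C["side"][220:330,280:380],(400,440),interpolation=2)
cv2.imwrite("pics/a5.png",np.hstack([A,B])[:,:,::-1])
E
```

```text
delta [-0.0005  0.001   0.0025] turn [ 0.0003 -0.0004  0.001 ] down in tool [-0.0004 -0.0003  1.    ]
8.6 [0.5554 0.2808 0.1205] [0.89   0.456  0.0004] 0.16630701936608264 88.21592330932617 [-0.1459  0.304  -4.3683] [ 0.0248 -0.0112  0.0025]
```

View pics/a5.png

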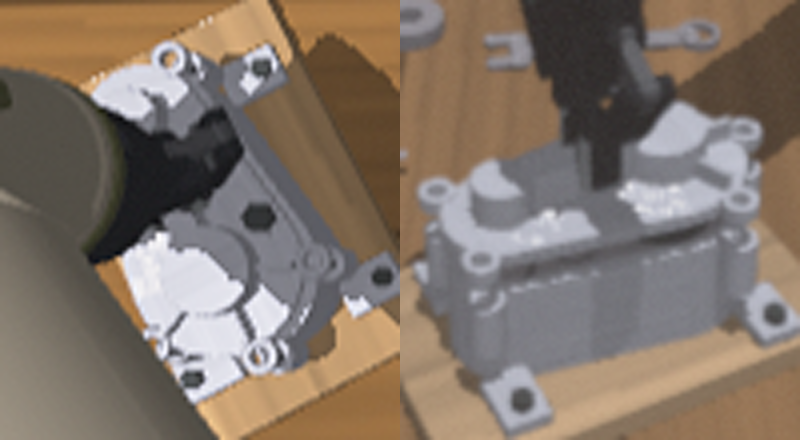

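The cover sits just above the rim with a clear gap all round. Its top-view holes are at h4 (172,184.5), h0 (195,258.4) and h2 (209,235). The side-view holes are at h3 (299.4,285), h1 (365,270), h4 (289,267.6) and h0 (365,252).

```bash
cat > m.py <<'E'
from pose import *
import sys
np.set_printoptions(precision=4,suppress=True)
n=sys.argv[1]; T=load(f"top{n}.npz");S=load(f"side{n}.npz")
tp={4:(172,184.5),0:(195,258.4),2:(209,235)}; sp={3:(299.4,285),1:(365,270),4:(289,267.6),0:(365,252)}
tr={k:refine(T,v,2.2) for k,v in tp.items()}; sr={k:refine(S,v,2.) for k,v in sp.items()}
for k in tr: print("T",k,tp[k],tr[k].round(2),end=' ')
for k in sr: print("S",k,sp[k],sr[k].round(2),end=' ')
print()
for a,b in((tp,sp),(tr,sr)):
    x,r=pose([(T,a),(S,b)],[.561,.282,.1,.4725,0,0]); print(x,r.round(2).tolist())
from workcell import get_obs
o=get_obs();R=Q.from_quat(o["ee_rot"]);print("FK",o["position"]+R.apply([.006,0,.0228]),np.arctan2(*R.as_matrix()[1::-1,0]))
E
python3 m.py 2
```

```text
T 4 (172, 184.5) [170.59 184.15] T 0 (195, 258.4) [193.08 258.92] T 2 (209, 235) [209.44 235.33] S 3 (299.4, 285) [299.67 284.43] S 1 (365, 270) [364.77 269.27] S 4 (289, 267.6) [288.65 267.15] S 0 (365, 252) [365.58 251.9 ] 
[ 0.562   0.2833  0.0966  0.4759  0.0013 -0.0152] [[0.2, -0.04], [0.09, 0.05], [-0.94, -0.45], [0.72, 0.03], [-0.44, -0.17], [-0.04, -0.07], [0.38, 0.23]]
[0.562  0.2859 0.0999 0.4687 0.0009 0.0037] [[0.23, 0.13], [0.07, -0.21], [-2.98, -0.53], [0.08, -0.09], [-0.02, 0.01], [0.13, -0.01], [0.15, 0.05]]
FK [0.5607 0.2835 0.0976] 0.4735248332405922
```

```bash
python3 goto.py 0.5545 0.2792 0.118 0.4725
```

```text
delta [-0.0015  0.0011  0.0024] turn [ 0.0002 -0.0001  0.001 ] down in tool [-0.0001 -0.0002  1.    ]
8.7 [0.5553 0.2808 0.1204] [0.89   0.456  0.0001] 0.16440346177315984 88.21666359901428 [-0.4096 -0.2503 -2.0908] [ 0.0214 -0.0113  0.0005]
```

Converted, 0.0024 m / 0.5 = 0.0048, -0.0015 m / 0.5 = -0.003, 0.001 rad / 2 = 0.0005.

Call:
{"method": "move_arm", "body": {
  "plan": [
    {"delta_pos": [-0.0016, 0.0012, 0.0024], "turn": [0, 0, 0.0005], "fingers": 1},
    {"delta_pos": [-0.003, 0.0022, 0.0048], "turn": [0, 0, 0.0005], "fingers": 1},
    {"delta_pos": [-0.003, 0.0022, 0.0048], "turn": [0, 0, 0.0005], "fingers": 1},
    {"delta_pos": [-0.003, 0.0022, 0.0048], "turn": [0, 0, 0.0005], "fingers": 1},
    {"delta_pos": [-0.003, 0.0022, 0.0048], "turn": [0, 0, 0.0005], "fingers": 1},
    {"delta_pos": [-0.003, 0.0022, 0.0048], "turn": [0, 0, 0.0005], "fingers": 1}
  ]
}}

```text
clock: 9.45
position: [0.5545, 0.2791, 0.1179]
ee_rot: [0.972, 0.234, 0.0, 0.0]
ft_force: [-0.2, 0.4, -3.9]
grip_width: 0.165
grasp_force: 88.2
```

```bash
python3 - <<'E'
from workcell import *
import cv2,numpy as np
for n in("top","side"):
    c=[camera(n) for _ in range(6)]; d=dict(c[0]); d["color"]=np.mean([k["color"] for k in c],0).round().astype(np.uint8);np.savez(f"{n}3.npz",**d)
    if n=="top":
        f=lambda u,v:cv2.resize(d["color"][v-9:v+10,u-9:u+10],(266,266),interpolation=cv2.INTER_CUBIC)
        I=np.hstack([f(172,185),f(195,259),f(209,236)])
    else:
        f=lambda u,v:cv2.resize(d["color"][v-9:v+10,u-9:u+10],(266,266),interpolation=cv2.INTER_CUBIC)
        I=np.vstack([I,np.hstack([f(299,286),f(365,271),f(289,268)])])
cv2.imwrite("pics/a6.png",I[:,:,::-1])
E
python3 goto.py 0.5545 0.2792 0.118 0.4725; sed -i 's/tp={.*(365,252)}/tp={4:(172,185),0:(195,259),2:(209,236)}; sp={3:(299.4,286),1:(365,271),4:(288.5,268),0:(365.5,253)}/' m.py; python3 m.py 3
```

```text
delta [ 0.0001 -0.0001 -0.0001] turn [0.0002 0.     0.    ] down in tool [ 0.     -0.0002  1.    ]
10.05 [0.5545 0.2791 0.1179] [ 0.8904  0.4551 -0.    ] 0.16245502283498964 88.21623802185059 [ 0.1818  1.1323 -4.4564] [-0.0046 -0.02    0.0057]
T 4 (172, 185) [171.93 184.7 ] T 0 (195, 259) [195.58 259.05] T 2 (209, 236) [208.69 235.78] S 3 (299.4, 286) [300.36 284.83] S 1 (365, 271) [365.09 269.74] S 4 (288.5, 268) [289.26 267.56] S 0 (365.5, 253) [365.87 252.49] 
[ 0.5615  0.2835  0.095   0.4722  0.0001 -0.0306] [[0.32, -0.19], [-0.0, -0.21], [-1.07, -1.03], [0.96, -0.1], [-0.19, -0.01], [0.78, 0.01], [0.23, 0.09]]
[ 0.561   0.2831  0.0963  0.4773 -0.0069 -0.0021] [[0.38, 0.22], [-0.14, -0.19], [-0.28, -0.8], [0.31, -0.12], [-0.05, 0.05], [0.21, -0.04], [-0.1, 0.04]]
FK [0.5598 0.2818 0.0951] 0.47250798988799614
```

View pics/a6.png

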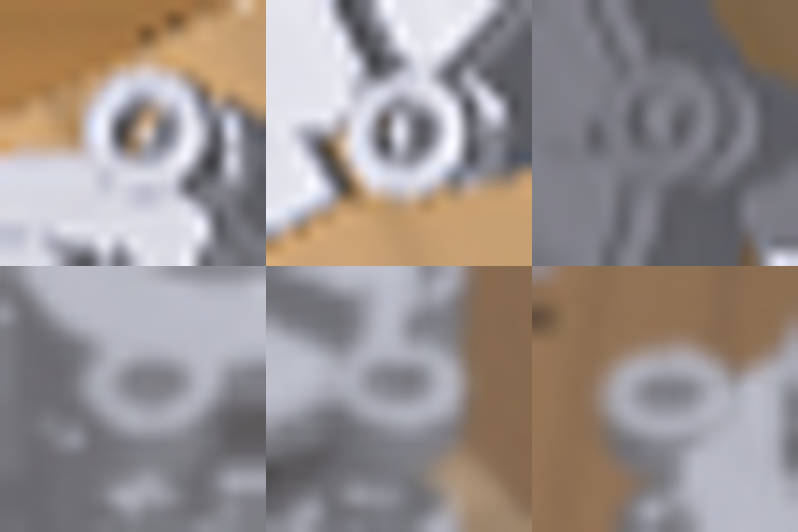

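The zoomed top view puts the cover's ear-ring centres at h4 (173.0,184.6), h0 (195.6,259.1) and h2 (209.2,235.3). In the side view the hole mouths are at h3 (300.4,284.8), h1 (364.9,269.8), h4 (289.1,267.5) and h0 (365.9,252.5). I'll fit those mouths at 10 mm above the underside.

```bash
python3 - <<'E'
from pose import *
np.set_printoptions(precision=4,suppress=True)
T=load("top3.npz");S=load("side3.npz")
tp={4:(173.0,184.6),0:(195.6,259.1),2:(209.2,235.3)}; sp={3:(300.4,284.8),1:(364.9,269.8),4:(289.1,267.5),0:(365.9,252.5)}
x,r=pose([(T,tp),(S,sp)],[.561,.282,.1,.4725,0,0],.010);print(x,r.round(2).tolist())
# level, FK height: planar fits per view
for z in(.105,.106):
  for c,d in((T,tp),(S,sp)):
    k=list(d);t,th,r=fit([ray(c,d[i],z) for i in k],M[k]);print(z,t,th,(r*1e3).round(1).tolist())
# level from depth: plate points both ends, bosses
cs=load("top0.npz")
p=[refine(cs,q) for q in [(199,259),(173,256.5),(212,236),(154,199),(177.5,187)]];print("case",fit([ray(cs,q,.08) for q in p])[:2])
E
```

```text
[ 0.5612  0.2821  0.0935  0.4701 -0.0013 -0.0023] [[0.17, 0.28], [0.02, -0.19], [-0.43, -0.18], [0.01, -0.09], [-0.03, 0.03], [0.34, -0.02], [-0.1, 0.02]]
0.105 [0.561  0.2815] 0.47089296949838644 [[0.6, 0.5], [-0.2, 0.2], [-0.4, -0.7]]
0.105 [0.5613 0.2839] 0.469147523976743 [[-0.3, 0.1], [0.0, -0.0], [0.3, -0.1], [-0.0, 0.1]]
0.106 [0.561  0.2812] 0.4708929694983866 [[0.5, 0.4], [-0.1, 0.2], [-0.3, -0.6]]
0.106 [0.5613 0.2851] 0.469147523976743 [[-0.4, -0.0], [0.2, -0.0], [0.2, -0.1], [0.1, 0.2]]
case (array([0.5607, 0.2821]), np.float64(0.4723751926885814))
```

The cover is within about 0.5 mm and 0.2° of its place over the case. It is level, with a gap of about 15 mm, and it isn't moving. Handing in.

```bash
python3 -c "
from workcell import *
print(hand_in())"
```

```text
the job is handed in; nothing more can be done
None
```

The job is handed in with the arm still holding the cover level, about 14–15 mm above the case rim and touching nothing, with all five holes within about 0.5 mm of their threaded holes by camera measurement.

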